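# Gauge the depth of the rail hole in an island leg

### The arm

A 6-joint arm with a two-finger parallel gripper is mounted at the origin on the work surface. World frame = base frame: x ahead of the robot, y to its left, z up, the work surface at z = 0. Lengths are in mm, angles in rad, forces in N, time in s.
With the tool pointing down it reaches from about 350 to 850 mm from the base axis. Payload 8.1 kg.
Tool frame: the origin (TCP) lies between the finger pads; the fingertips stand 17 mm ahead of it and the grasp point (between the pads) lies 2 mm behind it; z points along the fingers, y is the line along which they close (so a half turn about z gives the same grasp; the last joint's range is limited). The gripper opens to 85 mm and grips with 20 to 120 N. Pads are 22 mm wide; open, the fingers measure 114 mm over their backs; the gripper's body (76 mm by 85 mm) begins 54 mm behind the grasp point. The pads swing forward as they close: fully open they stand 13 mm farther back than shut.
Start: joints at [-1.38, 0.13, 1.488, -0, 1.523, -0.085], TCP at [163.41, -577.324, 248.292] pointing down, gripper open.
Joint ranges: [-2.96, 2.96], [-0.89, 2.26], [0.02, 2.5], [-1.34, 4.48], [0, 2.73], [-2.66, 2.66]. Speed limits (rad/s): [2.39, 2.39, 2.79, 3.14, 3.14, 3.14].

### API

Orientations are given as a unit quaternion [w, x, y, z].
In Python, from rig import ctrl gives the robot as it stands. The module is installed in compiled form; this text tells all that it offers.
- The arm moves only by the tool arm_command, never from a script. Its argument "plan" is a list of rows, each a list of 7 numbers: the shift along the world's x, y, z in mm, then the turn, a rotation vector about the world's x, y, z in rad, then the opening, from 0 (shut) to 1 (fully open). In form: [[dx, dy, dz, ax, ay, az, gripper], ...]. A call has 1 to 10 rows; each row is the pose to reach, as a shift and turn from the pose commanded when the call began; what a row does not reach only later rows make up. A row lasts 1/10 s, in which the tool goes at most 50 mm and 8.59 degrees, less where a joint would pass 70% of its speed; a pose out of reach is approached as far as the arm can. A call with a gripper value outside its range is refused whole. The fingers move at their own pace and stop on an object; "newtons" is the grip in N (left out, the last holds). Time passes only in rows, so rows that repeat a pose let the fingers close. It gives the time, the measured TCP pose, the force, the opening and the grip force at its end, in the units of the state.
- ctrl.get_state(): the state, without advancing time (a new reading comes with each control period).
- ctrl.capture(name): name is "scene" or "side" or "wrist"; returns a dict with "pixels" (400x640x3 uint8, blue, green, red), "z_map" (400x640 float32, mm along the optical axis (not along the pixel's ray), 0 where there is no reading), "vertical_fov" (degrees; the focal length in pixels is half the picture's height over the tangent of half this angle, whatever the lens; pixels are square), "cx", "cy" (the principal point, pixels), "position" and "rotation" of the camera in the world; the wrist camera has in their place "hand_eye" (4x4, takes a point from camera to tool coordinates, whose origin is the TCP and whose axes are the flange's). Camera axes: x right, y up, looking along -z (the intrinsics and any distortion apply to the point x, -y, -z); pixel columns grow to the right and rows downward; lengths in mm; the calibration is good to about 2 mm. A picture is of the moment at which its call begins: read the wrist's pose just before it.
- ctrl.hand_in(): hands the job in; it is judged then, once.
The state is a dict: "t": time; "qpos": joint angles; "qd": joint speeds; "tau": joint torques, N m; "eef_pos": TCP position; "tool_rot": TCP orientation; "force": force on the tool from outside, world axes, zero at the start; "moment": the same for the moment, N m; "width": opening from 0.0 (shut) to 1.0 (fully open); "gripper_force": force on a finger pad.
Only numpy, scipy, OpenCV 4.12 (cv2) and the standard library are available. Lean on these libraries where they do the work, as an engineer would, in place of code of your own. Each camera call takes 0.05 s, during which the arm holds its last target. There are 200 camera calls.

### The job

Gauge how deep the foot-rail hole in the oak leg is bored: take the depth gauge out of the bit block, lower its rod into the hole and ease it down slowly until the crossbar lies flat on the leg and the rod has bottomed out, without ramming it; hold it there for about two seconds, pushing only a little harder than it takes to slide the bar. Then stand the gauge back in its place in the bit block, softly enough that the crossbar keeps that setting, let go, and leave the other things on the counter alone.

Things in the scene. Friction and masses are not known exactly. Their poses are not given: they have to be found in the camera images.
- handle (a point): centre of the depth gauge's dark wooden handle: 26 x 26 mm square, 52 mm tall, z up along the rod, flat sides along its x and y. It is fixed on a steel rod of 8 mm diameter whose tip lies 135 mm below this point. The gauge stands upright in the bit block, rod down, and weighs about 170 g
- rod_tip (a point): flat lower tip of the gauge's 8 mm steel rod, on its axis; z up along the rod
- crossbar (a point): middle of the flat underside of the gauge's aluminium crossbar (its stop), on the rod's axis; z up. 100 mm long (x), 22 wide (y), 14 thick, a 10 mm collar on top, a brass friction screw at one side. Square to the rod and held by friction: it slides on the rod only when pushed with about 6 N, else stays. Rod sticks out below it 8-18 mm at the start, 58 mm at most
- hole_mouth (a point): centre of the mouth of the round foot-rail hole, 24 mm diameter, in the oak leg's flat upper face, 70 mm above the counter; z up, y along the leg. Blind, straight down, depth not known: 22 to 52 mm. Its bottom is hard: meet it at 10 mm/s or less. The face is 70 mm wide, 150 mm from the hole to the square end (+y), 180 mm to the turned foot (-y). The leg does not move
- block_place (a point): centre of the mouth of the gauge's place in the wooden bit block: a 20 mm round hole, 70 mm deep, in the flat top 70 mm above the counter; z up. The gauge hangs in it, crossbar flat on the top. The block is 70 (x) by 160 (y) by 70 mm and does not move; the hole is 30 mm from its -y end. Three boring bits stand 60 to 105 mm farther in +y, reaching 36 mm above the top
- tin_mid (a point): middle of a food tin, 73 mm diameter, 110 mm tall, standing loose on the counter: bystander
- mug_mid (a point): middle of a white mug, 80 mm diameter, 90 mm tall, standing loose on the counter: bystander
- screwdriver: a screwdriver lying loose on the counter: bystander
There are look-alikes about, which are no part of the job. What is shaped like the part that bears handle but blue or pink is not meant.

How it is judged:
By the outcome, as a careful person would: the job done as asked, in the order asked, and still so for the second after the job is handed in, with the robot touching nothing.
It also fails if it takes over 64 s, if anything falls off the work surface, if the arm or the gripper's body presses on something with over 40 N, if the wrist force passes 120 N, or if a joint passes its speed limit or range.

## Working session

There is one attempt and no reset: what is moved stays moved. The work goes in short steps, Python scripts to look and compute and a tool call to move; the robot and the scene stay as the last step left them, time stands still between calls to the robot, and variables do not carry over. Pictures are saved under pics/ and viewed, at most 10 in all, crops included, and the job is handed in when it is done.

Besides the shell and the picture viewer there is one more tool, called after "Request:" by a JSON object that holds its "method" and its "body", one argument or row to a line. arm_command: Moves the arm, as the interface text tells. Its arguments: {"type":"object","properties":{"plan":{"type":"array","items":{"type":"array","items":{"type":"number"}}},"newtons":{"type":"number"}},"required":["plan"]}

```bash
mkdir -p pics
cat > h.py <<'E'
import numpy as np, cv2, pickle
from rig import ctrl
from scipy.spatial.transform import Rotation as R
def cap(n,save=None):
    s=ctrl.get_state(); c=ctrl.capture(n); c['s']=s
    h,w=c['pixels'].shape[:2]; c['f']=h/2/np.tan(np.radians(c['vertical_fov'])/2)
    if n=='wrist':
        q=s['tool_rot']; Rt=R.from_quat([q[1],q[2],q[3],q[0]]).as_matrix()
        H=np.array(c['hand_eye']); c['Rw']=Rt@H[:3,:3]; c['p']=Rt@H[:3,3]+np.array(s['eef_pos'])
    else:
        r=np.array(c['rotation']); c['p']=np.array(c['position'])
        c['Rw']=r if r.shape==(3,3) else R.from_quat([r[1],r[2],r[3],r[0]]).as_matrix()
    if save: cv2.imwrite('pics/'+save,c['pixels'])
    return c
def ray(c,u,v):
    d=np.array([(u-c['cx'])/c['f'],-(v-c['cy'])/c['f'],-1.]); return c['Rw']@d
def plane(c,u,v,z):
    d=ray(c,u,v); return c['p']+d*(z-c['p'][2])/d[2]
def depth(c,u,v):
    return c['p']+ray(c,u,v)*c['z_map'][int(v),int(u)]
def proj(c,P):
    q=c['Rw'].T@(np.array(P)-c['p']); return c['cx']+c['f']*q[0]/-q[2], c['cy']-c['f']*q[1]/-q[2]
def cloud(c):
    v,u=np.mgrid[:400,:640]; z=c['z_map']
    d=np.stack([(u-c['cx'])/c['f'],-(v-c['cy'])/c['f'],-np.ones_like(u,float)],-1)@c['Rw'].T
    return c['p']+d*z[...,None]
E
python3 - <<'E'
from h import *
for n in ('scene','side','wrist'):
    c=cap(n,n+'0.png'); print(n,c['p'].round(1),c['Rw'].round(3).tolist(),c['f'],[k for k in c if k not in('pixels','z_map')], (c['z_map']>0).mean(), c.get('distortion'))
s=ctrl.get_state();print(s)
a=cv2.imread('pics/scene0.png');b=cv2.imread('pics/side0.png')
E
```

```text
scene [1261.7 -515.2 1095.2] [[0.614, -0.567, 0.55], [0.789, 0.456, -0.412], [-0.017, 0.687, 0.727]] 450.07696071268833 ['vertical_fov', 'cx', 'cy', 'position', 'rotation', 's', 'f', 'p', 'Rw'] 0.99594140625 None
side [ 356.4 -832.6  833.4] [[0.975, 0.133, -0.177], [-0.221, 0.58, -0.784], [-0.002, 0.804, 0.595]] 442.97948767019125 ['vertical_fov', 'cx', 'cy', 'position', 'rotation', 's', 'f', 'p', 'Rw'] 0.9961171875 None
wrist [ 229.1 -558.9  373.9] [[0.273, 0.926, 0.259], [-0.962, 0.263, 0.072], [-0.002, -0.269, 0.963]] 334.1321156067703 ['vertical_fov', 'cx', 'cy', 'hand_eye', 's', 'f', 'Rw', 'p'] 0.9959296875 None
{'t': 0.15, 'qpos': array([-1.38040084e+00,  1.31019063e-01,  1.48905574e+00,  3.89117099e-05,
        1.52302776e+00, -8.53932817e-02]), 'qd': array([-0.00085028, -0.001758  , -0.00229038,  0.0022646 ,  0.00120552,
        0.00163727]), 'tau': array([ 2.57037909e-04, -5.70063829e+01, -5.01158488e+01, -1.87054870e-04,
        9.64461156e-03,  5.72660997e-05]), 'eef_pos': array([ 163.3424078 , -576.90246757,  247.45204729]), 'tool_rot': array([-7.54934147e-04,  9.90507472e-01,  1.37456818e-01, -2.02115636e-05]), 'force': array([0.71880337, 0.18648641, 0.26985331]), 'moment': array([-0.00174104,  0.05973806, -0.00992612]), 'gripper_force': 0.0, 'width': 1.0027618709883463}
```

View pics/scene0.png

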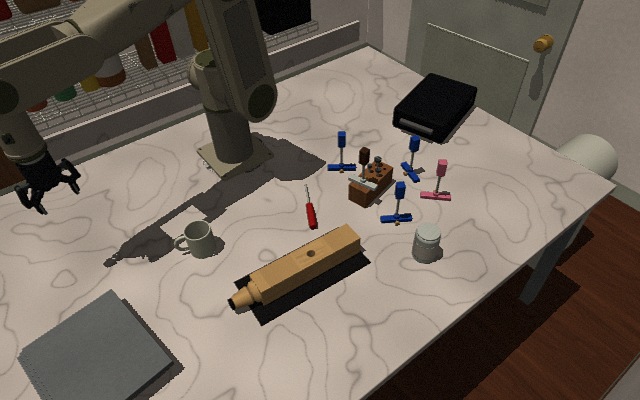

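View pics/side0.png

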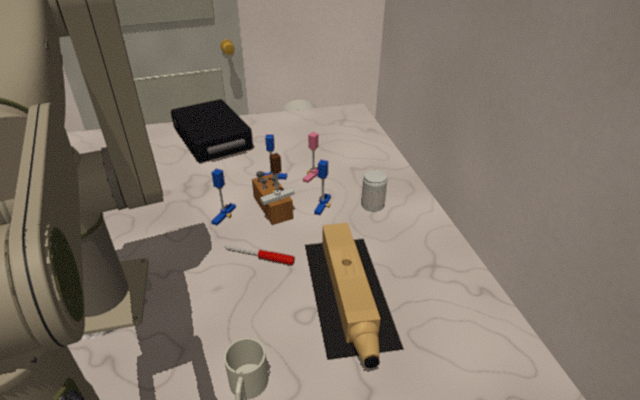

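The scene view lists these handles: dark wooden in the block (364,157), chosen; blue ones at (341,140), (414,145) and (400,188); pink at (441,167). The leg hole is at (310,253), mug (200,240), tin (427,243), screwdriver (310,207).

Run:
```python
from h import *
a=cap('scene');b=cap('side')
def top(n,c,m,zl):
    P=cloud(c);p=P[m]; p=p[(p[:,2]>zl[0])&(p[:,2]<zl[1])]
    if len(p)>10: print(n,len(p),'med',np.median(p,0).round(1),'min',np.percentile(p,3,0).round(1),'max',np.percentile(p,97,0).round(1))
for nm,c,boxes in (('scene',a,dict(handle=(355,145,373,168),b1=(333,128,350,150),b2=(405,132,422,155),b3=(390,178,410,198),pink=(433,155,450,177),tin=(410,220,445,265),mug=(180,220,215,262),leg=(225,220,370,310),block=(345,150,396,210))),
  ('side',b,dict(handle=(268,152,283,175),b1=(210,166,226,190),b2=(263,132,276,154),b3=(316,158,330,180),pink=(306,130,320,152),tin=(358,168,390,212),mug=(222,338,270,398),leg=(318,220,384,370),block=(250,165,300,225)))):
    for k,(x0,y0,x1,y1) in boxes.items():
        m=np.zeros((400,640),bool);m[y0:y1,x0:x1]=1
        z={'leg':(60,80),'block':(62,74),'tin':(20,130),'mug':(20,110)}.get(k,(80,300))
        hsv=cv2.cvtColor(c['pixels'],cv2.COLOR_BGR2HSV)
        if k[0]=='b' and k!='block': m&=(abs(hsv[...,0].astype(int)-115)<15)&(hsv[...,1]>120); z=(60,300)
        if k=='handle': m&=(hsv[...,2]<90); z=(120,300)
        top(nm+' '+k,c,m,z)
print(a['s']['eef_pos'])
i=cv2.resize(a['pixels'][120:220,310:470],(800,500),interpolation=cv2.INTER_CUBIC);cv2.imwrite('pics/crop1.png',i)
```

```text
scene handle 167 med [485.5 207.5 197.5] min [471.6 199.4 162.4] max [494.5 227.2 215. ]
scene b1 100 med [325.  251.5 148.8] min [308.9 242.1 113.1] max [333.5 265.6 162.6]
scene b2 136 med [497.7 425.1 143.7] min [480.7 415.8 113.6] max [505.3 440.6 161.9]
scene b3 138 med [627.3 231.8 147.4] min [611.2 221.7 116.3] max [635.3 245.8 162.6]
scene pink 157 med [634.5 404.3 143.8] min [615.3 394.8 109.5] max [645.  420.3 162.2]
scene tin 846 med [784.4 188.2  96.5] min [747.1 169.7  25.4] max [808.6 232.1 111.9]
scene mug 879 med [ 343.5 -309.5   60.8] min [ 297.3 -352.1   22.2] max [ 375.4 -272.2   91.2]
scene leg 2567 med [ 602.2 -121.8   69.4] min [ 564.2 -268.5   61.9] max [640.7  50.9  73.6]
scene block 489 med [474.3 266.3  69.2] min [431.7 183.6  63.2] max [514.5 338.8  73. ]
side handle 184 med [477.1 205.8 193.9] min [465.7 200.9 162.9] max [490.7 218.5 216.8]
side b1 163 med [317.4 248.  143.8] min [304.3 241.  116.4] max [329.4 259.8 162.8]
side b2 101 med [488.6 421.4 145.2] min [478.9 415.1 115.4] max [497.6 432.4 163.4]
side b3 136 med [616.7 229.2 143.2] min [605.5 221.5 117.3] max [627.4 243.1 163.3]
side pink 184 med [626.9 406.1 140.4] min [613.4 396.6 105.3] max [646.1 417.4 163.5]
side tin 818 med [764.7 182.5  84.4] min [737.6 170.5  25.1] max [800.9 229.7 112.9]
side mug 1837 med [ 333.1 -319.    64.7] min [ 299.2 -362.2   23. ] max [ 370.7 -268.    91.3]
side leg 3207 med [ 596.7 -144.7   70.5] min [ 561.4 -274.5   62. ] max [635.5  49.1  73.4]
side block 496 med [463.9 264.7  70.7] min [422.8 182.9  63.6] max [513.7 340.7  73.7]
[ 163.3424078  -576.90246757  247.45204729]
```

View pics/crop1.png

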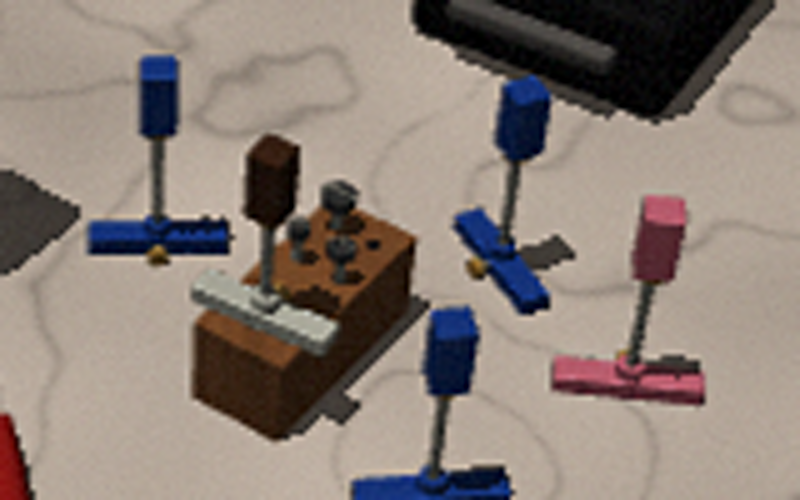

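The crop confirms the dark wooden handle in the block, with the light crossbar lying on the block's top. The blue and pink ones are decoys standing on the counter. I'll move over the leg first, with the wrist camera looking down on the hole.

Request:
{"method": "arm_command", "body": {
  "plan": [
    [40,45,15,0,0,0,1],
    [70,85,30,0,0,0,1],
    [100,125,45,0,0,0,1],
    [130,163,60,0,0,0,1],
    [160,200,75,0,0,0,1],
    [190,238,90,0,0,0,1],
    [220,275,100,0,0,0,1],
    [250,313,100,0,0,0,1],
    [280,350,100,0,0,0,1],
    [310,388,100,0,0,0,1]
  ]
}}

```text
t: 1.25
eef_pos: [467.9, -195.7, 348.8]
tool_rot: [0.0, 0.991, 0.137, 0.0]
force: [1.3, -1.3, -0.3]
width: 0.999
gripper_force: 0.0
```

Request:
{"method": "arm_command", "body": {
  "plan": [
    [30,35,0,0,0,0,1],
    [60,70,0,0,0,0,1],
    [70,80,0,0,0,0,1],
    [70,80,0,0,0,0,1],
    [70,80,0,0,0,0,1]
  ]
}}

```text
t: 1.75
eef_pos: [536.6, -117.9, 348.0]
tool_rot: [0.0, 0.99, 0.138, -0.0]
force: [-0.0, -0.2, 0.2]
width: 0.998
gripper_force: 0.0
```

Run:
```python
from h import *
c=cap('wrist','w1.png');s=c['s'];print(s['t'],s['eef_pos'],s['tool_rot'],c['p'],s['force'])
a=cap('scene');b=cap('side')
print(plane(a,310.5,253.5,70),plane(b,346.5,262,70), proj(c,plane(a,310.5,253.5,70)))
P=cloud(c);m=(abs(P[...,2]-70)<6)
print(np.median(P[m],0))
```

```text
1.75 [ 536.56774668 -117.94473686  348.03855302] [ 1.22374664e-04  9.90479700e-01  1.37658092e-01 -4.44421279e-04] [602.44756043 -99.66516789 474.48979161] [-0.02475088 -0.19989234  0.15698641]
[603.77909917 -88.15042351  70.        ] [602.37681878 -85.70509914  70.        ] (np.float64(306.77795950011193), np.float64(99.5225404933497))
[596.40285016 -74.9886454   70.98642741]
```

View pics/w1.png

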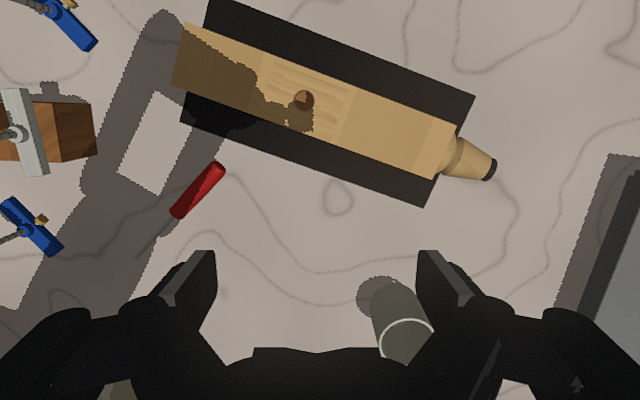

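The wrist view shows the leg hole at about (303,100), viewed nearly plumb, and the block with the gauge at left (20,130). I'll measure the hole with depth and colour, then go on to the block.

Run:
```python
from h import *
c=cap('wrist')
P=cloud(c);z=P[75:125,278:330,2]
m=((z<64)&(z>5)).astype(np.uint8)
n,l,st,ce=cv2.connectedComponentsWithStats(m)
for i in range(1,n):
    if st[i,4]>20: u,v=ce[i]+[278,75];print('depth',u,v,st[i],plane(c,u,v,70), z[l==i].min(),np.median(z[l==i]))
hs=cv2.cvtColor(c['pixels'],cv2.COLOR_BGR2HSV)[85:115,285:322]
print(hs[::3,::2,2])
# leg edges
face=(abs(P[...,2]-70)<5); Q=P[face]; Q=Q[(Q[:,0]>540)&(Q[:,1]<75)]
r=cv2.minAreaRect(Q[:,:2].astype(np.float32));print('leg rect',r)
```

```text
depth 303.3006134969325 100.47546012269939 [ 16  16  20  21 326] [601.66115165 -85.55502442  70.        ] 26.943454145666237 29.52953696259712
[[175 175 176 175 176 175 174 171 169 171 178 182 184 183 182 180 179 179
  178]
 [183 180 178 175 176 176 177 177 177 175 176 173 169 173 178 183 184 182
  182]
 [178 182 183 184 184 177 140  86  96 116  85  94 161 178 174 169 168 172
  178]
 [170 167 168 172 173  94 130 141 138 141  89  61  65 126 179 176 175 175
  173]
 [177 175 175 174 120 117 144 137 137 138 118  69  69  60 157 175 174 175
  176]
 [179 179 182 182 101  57 136 136 143 143  53  71  69  67 131 185 180 180
  177]
 [178 152  79  87  73  71  65  65  63  58  68  70  70  66 142 181 180 180
  180]
 [192  72  90  90  85  73  66  66  68  68  70  69  67  83 174 172 174 180
  178]
 [ 78 157  92  96  94  92  80  72  67  70  68  67 105 167 179 173 173 178
  182]
 [ 94  89  91  92  94  96  95  97  95  92  92  89  88  83 137 172 174 174
  173]]
leg rect ((600.0555419921875, -105.65003967285156), (342.21173095703125, 70.16987609863281), 86.04144287109375)
```

Request:
{"method": "arm_command", "body": {
  "plan": [
    [-30,40,10,0,0,0,1],
    [-50,80,20,0,0,0,1],
    [-70,120,30,0,0,0,1],
    [-90,160,30,0,0,0,1],
    [-110,200,30,0,0,0,1],
    [-120,240,30,0,0,0,1],
    [-120,280,30,0,0,0,1],
    [-120,300,30,0,0,0,1],
    [-120,300,30,0,0,0,1],
    [-120,300,30,0,0,0,1]
  ]
}}

```text
t: 2.95
eef_pos: [416.9, 181.8, 378.3]
tool_rot: [0.0, 0.991, 0.138, 0.0]
force: [-0.5, -0.8, -0.8]
width: 0.997
gripper_force: 0.0
```

Run:
```python
from h import *
c=cap('wrist','w2.png');s=c['s'];print(s['t'],s['eef_pos'],s['tool_rot'],c['p'],s['force'])
P=cloud(c)
near=(abs(P[...,0]-480)<70)&(abs(P[...,1]-213)<70)
for nm,zl in (('htop',(208,225)),('bar',(78,92))):
    m=near&(P[...,2]>zl[0])&(P[...,2]<zl[1]); Q=P[m]
    if len(Q)>20: print(nm,len(Q),np.median(Q[:,2]),cv2.minAreaRect(Q[:,:2].astype(np.float32)))
m=(abs(P[...,0]-480)<90)&(abs(P[...,1]-260)<110)&(abs(P[...,2]-70)<5);Q=P[m]
print('block',len(Q),cv2.minAreaRect(Q[:,:2].astype(np.float32)))
```

```text
2.95 [416.92600803 181.84456342 378.33199707] [2.50588772e-04 9.90500685e-01 1.37507555e-01 5.66897828e-05] [482.68233656 200.11881074 504.84852088] [-0.47548083 -0.76561092 -0.75062748]
htop 973 215.32198420377296 ((478.03594970703125, 216.94131469726562), (26.004270553588867, 25.981884002685547), 18.794519424438477)
bar 975 84.9324267295861 ((478.02197265625, 216.7383270263672), (100.01403045654297, 22.023025512695312), 18.80558204650879)
block 5167 ((468.3875732421875, 266.06005859375), (74.70260620117188, 160.31028747558594), 13.62307357788086)
```

View pics/w2.png

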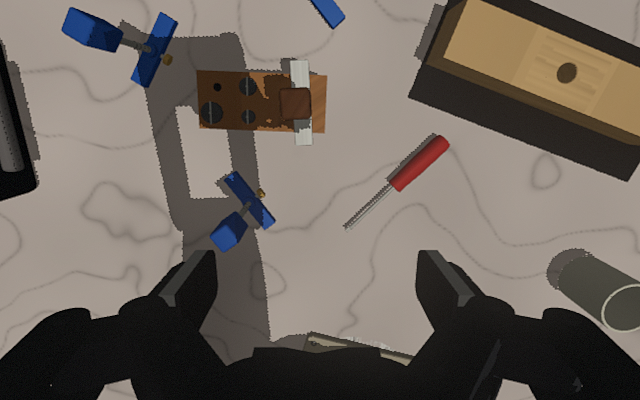

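The view shows the gauge's dark handle at (295,103) over its white bar, with the bits at left on the block. The handle top measures (478, 217), z 215, yaw 18.8°, and the handle and bar agree. I'll align above it.

Request:
{"method": "arm_command", "body": {
  "plan": [
    [30,17,-20,0,0,0.03,1],
    [55,31,-50,0,0,0.052,1],
    [61,35,-80,0,0,0.052,1],
    [61,35,-108,0,0,0.052,1],
    [61,35,-108,0,0,0.052,1],
    [61,35,-108,0,0,0.052,1],
    [61,35,-108,0,0,0.052,1]
  ]
}}

```text
t: 3.7
eef_pos: [479.0, 217.0, 272.8]
tool_rot: [-0.0, 0.987, 0.163, 0.002]
force: [0.3, 0.7, -0.3]
width: 1.0
gripper_force: 0.0
```

Run:
```python
from h import *
c=cap('wrist');s=c['s'];print(s['t'],s['eef_pos'],s['tool_rot'],s['force'])
print('tool yaw',np.degrees(2*np.arctan2(s['tool_rot'][2],s['tool_rot'][1])))
P=cloud(c)
near=(abs(P[...,0]-480)<70)&(abs(P[...,1]-213)<70)
for nm,zl in (('htop',(208,222)),('bar',(78,92))):
    m=near&(P[...,2]>zl[0])&(P[...,2]<zl[1]); Q=P[m]
    if len(Q)>20: print(nm,len(Q),np.median(Q[:,2]),cv2.minAreaRect(Q[:,:2].astype(np.float32)))
```

```text
3.7 [478.95317467 217.03247163 272.76575131] [-2.22043670e-04  9.86688639e-01  1.62611932e-01  1.68511121e-03] [ 0.27660658  0.651377   -0.26107774]
tool yaw 18.717096727215644
htop 1878 215.34593530995352 ((478.4779357910156, 217.45033264160156), (26.59541893005371, 25.74258041381836), 19.469839096069336)
bar 1314 84.84155668568124 ((488.9020080566406, 248.41355895996094), (57.12516403198242, 77.42399597167969), 22.021574020385742)
```

Request:
{"method": "arm_command", "body": {
  "plan": [
    [0,0,-25,0,0,0,1],
    [0,0,-50,0,0,0,1],
    [0,0,-70,0,0,0,1],
    [0,0,-85,0,0,0,1],
    [0,0,-85,0,0,0,1],
    [0,0,-85,0,0,0,1],
    [0,0,-85,0,0,0,1]
  ],
  "newtons": 50
}}

```text
t: 4.45
eef_pos: [478.9, 217.8, 187.1]
tool_rot: [-0.0, 0.987, 0.163, 0.001]
force: [1.3, -0.2, 0.2]
width: 0.997
gripper_force: 0.0
```

Request:
{"method": "arm_command", "body": {
  "plan": [
    [0,0,0,0,0,0,0],
    [0,0,0,0,0,0,0],
    [0,0,0,0,0,0,0],
    [0,0,0,0,0,0,0],
    [0,0,0,0,0,0,0],
    [0,0,0,0,0,0,0],
    [0,0,0,0,0,0,0],
    [0,0,0,0,0,0,0]
  ]
}}

```text
t: 5.25
eef_pos: [478.0, 217.6, 185.4]
tool_rot: [-0.0, 0.987, 0.163, 0.0]
force: [-0.5, 0.5, 3.0]
width: 0.296
gripper_force: 52.4
```

Request:
{"method": "arm_command", "body": {
  "plan": [
    [0,0,4,0,0,0,0],
    [0,0,12,0,0,0,0],
    [0,0,25,0,0,0,0],
    [0,0,45,0,0,0,0],
    [0,0,60,0,0,0,0],
    [0,0,70,0,0,0,0],
    [0,0,70,0,0,0,0],
    [0,0,70,0,0,0,0],
    [0,0,70,0,0,0,0]
  ]
}}

```text
t: 6.15
eef_pos: [477.4, 217.3, 254.2]
tool_rot: [0.0, 0.987, 0.163, -0.001]
force: [-0.1, -0.7, -1.4]
width: 0.295
gripper_force: 52.0
```

Run:
```python
from h import *
s=ctrl.get_state();print(s['eef_pos'],s['force'],s['moment'],s['width'])
c=cap('wrist','w3.png');b=cap('side','s3.png');a=cap('scene','a3.png')
i=np.hstack([cv2.resize(x,(400,400)) for x in (b['pixels'][110:230,220:340],a['pixels'][100:220,300:420])]);cv2.imwrite('pics/c3.png',i)
# block place: now visible
P=cloud(a);Q=P[(abs(P[...,0]-470)<70)&(abs(P[...,1]-266)<100)&(abs(P[...,2]-70)<4)]
print(cv2.minAreaRect(Q[:,:2].astype(np.float32)))
```

```text
[477.4365543  217.3267095  254.18182662] [-0.06713276 -0.70612689 -1.43017075] [-0.00499625 -0.01970026 -0.01696364] 0.29549480942438217
((467.5498962402344, 261.27349853515625), (73.10254669189453, 165.83644104003906), 13.43911075592041)
```

View pics/c3.png

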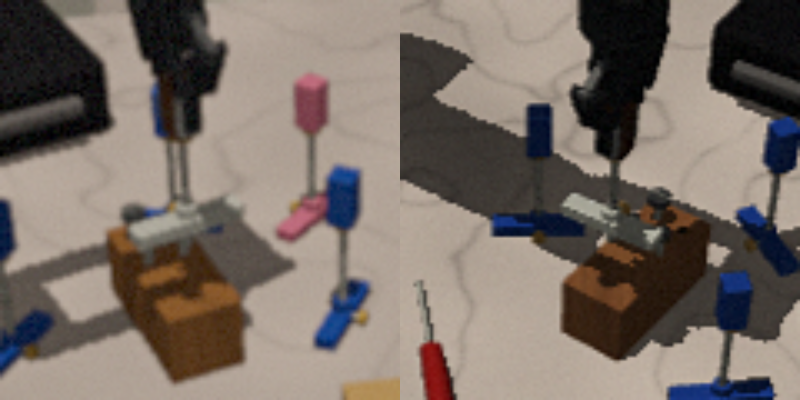

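The gauge is lifted cleanly with its bar in place. I'll carry it to the leg hole.

Request:
{"method": "arm_command", "body": {
  "plan": [
    [10,-25,5,0,0,0,0],
    [26,-63,5,0,0,0,0],
    [42,-102,5,0,0,0,0],
    [58,-141,5,0,0,0,0],
    [74,-180,5,0,0,0,0],
    [90,-219,5,0,0,0,0],
    [106,-258,5,0,0,0,0],
    [118,-288,5,0,0,0,0],
    [124,-303,5,0,0,0,0],
    [124,-303,0,0,0,0,0]
  ]
}}

```text
t: 7.3
eef_pos: [602.5, -87.6, 255.2]
tool_rot: [0.0, 0.987, 0.162, 0.0]
force: [0.2, 0.8, -2.2]
width: 0.298
gripper_force: 52.0
```

Request:
{"method": "arm_command", "body": {
  "plan": [
    [0,0,-10,0,0,0,0],
    [0,0,-25,0,0,0,0],
    [0,0,-37,0,0,0,0],
    [0,0,-42,0,0,0,0],
    [0,0,-42,0,0,0,0],
    [0,0,-42,0,0,0,0]
  ]
}}

```text
t: 7.9
eef_pos: [602.0, -85.2, 213.5]
tool_rot: [0.0, 0.987, 0.163, 0.0]
force: [-0.2, -0.3, -1.2]
width: 0.299
gripper_force: 51.9
```

Run:
```python
from h import *
s=ctrl.get_state();print(s['t'],s['eef_pos'],s['force'],s['moment'],s['width'])
c=cap('wrist','w4.png');b=cap('side','s4.png');a=cap('scene','a4.png')
i=np.hstack([cv2.resize(x,(400,400)) for x in (b['pixels'][200:300,295:395],a['pixels'][195:295,260:360])]);cv2.imwrite('pics/c4.png',i)
for n,k in(('a',a),('b',b)): print(n,'tip pred',proj(k,[s['eef_pos'][0],s['eef_pos'][1],s['eef_pos'][2]-131]),'hole',proj(k,[601.7,-85.5,70]))
```

```text
7.9 [601.98531789 -85.1969698  213.45242307] [-0.1625131  -0.34506227 -1.17685055] [-0.02563778 -0.00733585  0.0680595 ] 0.29860558975325247
a tip pred (np.float64(310.76588102464376), np.float64(249.90774579503295)) hole (np.float64(310.81575427601064), np.float64(252.58110945948255))
b tip pred (np.float64(346.4915119322947), np.float64(258.1778916371878)) hole (np.float64(346.21035995585885), np.float64(261.985920616161))
```

View pics/c4.png

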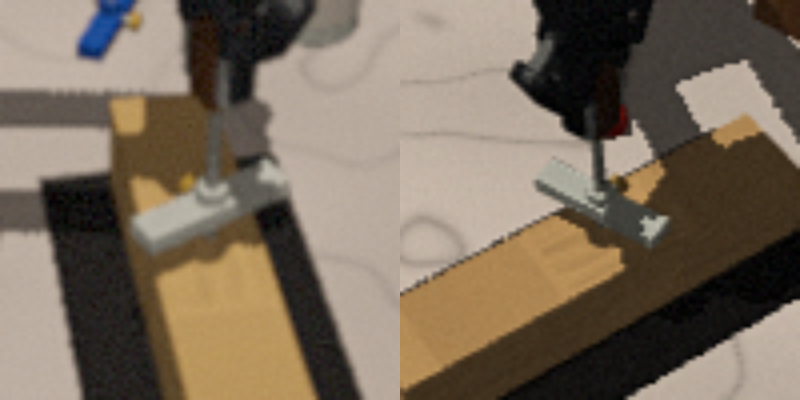

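Both crops show the gauge over the leg, with the bar hiding the hole. Predicted tip and hole pixels agree, so I'll ease down while watching the force.

Request:
{"method": "arm_command", "body": {
  "plan": [
    [0,0,-3,0,0,0,0],
    [0,0,-6,0,0,0,0],
    [0,0,-8,0,0,0,0],
    [0,0,-9,0,0,0,0],
    [0,0,-10,0,0,0,0],
    [0,0,-11,0,0,0,0],
    [0,0,-12,0,0,0,0],
    [0,0,-13,0,0,0,0],
    [0,0,-14,0,0,0,0],
    [0,0,-15,0,0,0,0]
  ]
}}

```text
t: 9.05
eef_pos: [601.9, -85.5, 198.2]
tool_rot: [-0.0, 0.987, 0.163, 0.0]
force: [0.6, -0.6, -2.6]
width: 0.298
gripper_force: 51.9
```

Request:
{"method": "arm_command", "body": {
  "plan": [
    [0,0,-1,0,0,0,0],
    [0,0,-2,0,0,0,0],
    [0,0,-3,0,0,0,0],
    [0,0,-4,0,0,0,0],
    [0,0,-5,0,0,0,0],
    [0,0,-6,0,0,0,0]
  ]
}}

```text
t: 9.65
eef_pos: [601.9, -85.5, 192.2]
tool_rot: [-0.0, 0.987, 0.163, 0.0]
force: [0.2, 0.2, -2.1]
width: 0.3
gripper_force: 51.9
```

The tip has entered the hole with no contact.

Request:
{"method": "arm_command", "body": {
  "plan": [
    [0,0,-0.7,0,0,0,0],
    [0,0,-1.4,0,0,0,0],
    [0,0,-2.1,0,0,0,0],
    [0,0,-2.8,0,0,0,0],
    [0,0,-3.5,0,0,0,0],
    [0,0,-4.2,0,0,0,0],
    [0,0,-4.9,0,0,0,0],
    [0,0,-5.6,0,0,0,0],
    [0,0,-6.3,0,0,0,0],
    [0,0,-7,0,0,0,0]
  ]
}}

```text
t: 10.65
eef_pos: [602.0, -85.5, 185.4]
tool_rot: [0.0, 0.987, 0.163, 0.0]
force: [-1.3, 0.0, 2.5]
width: 0.298
gripper_force: 52.5
```

Request:
{"method": "arm_command", "body": {
  "plan": [
    [0,0,-0.6,0,0,0,0],
    [0,0,-1.2,0,0,0,0],
    [0,0,-1.8,0,0,0,0],
    [0,0,-2.4,0,0,0,0],
    [0,0,-3,0,0,0,0]
  ]
}}

```text
t: 11.15
eef_pos: [602.0, -85.5, 183.2]
tool_rot: [0.0, 0.987, 0.163, 0.0]
force: [-2.6, 0.5, 4.7]
width: 0.297
gripper_force: 52.8
```

Bar contact came at 185.4 as predicted, and the bar is now sliding at about 6 N. I'll continue at 6 mm/s.

Request:
{"method": "arm_command", "body": {
  "plan": [
    [0,0,-0.7,0,0,0,0],
    [0,0,-1.4,0,0,0,0],
    [0,0,-2.1,0,0,0,0],
    [0,0,-2.8,0,0,0,0],
    [0,0,-3.5,0,0,0,0],
    [0,0,-4.2,0,0,0,0],
    [0,0,-4.9,0,0,0,0],
    [0,0,-5.6,0,0,0,0],
    [0,0,-6.3,0,0,0,0],
    [0,0,-7,0,0,0,0]
  ]
}}

```text
t: 12.15
eef_pos: [602.1, -85.5, 176.2]
tool_rot: [0.0, 0.987, 0.163, 0.0]
force: [-3.6, 0.9, 4.4]
width: 0.295
gripper_force: 52.8
```

Request:
{"method": "arm_command", "body": {
  "plan": [
    [0,0,-0.6,0,0,0,0],
    [0,0,-1.2,0,0,0,0],
    [0,0,-1.8,0,0,0,0],
    [0,0,-2.4,0,0,0,0],
    [0,0,-3,0,0,0,0],
    [0,0,-3.6,0,0,0,0],
    [0,0,-4.2,0,0,0,0],
    [0,0,-4.8,0,0,0,0]
  ]
}}

```text
t: 12.95
eef_pos: [602.1, -85.5, 171.4]
tool_rot: [0.0, 0.987, 0.163, 0.0]
force: [-3.4, 1.1, 5.0]
width: 0.297
gripper_force: 52.8
```

Request:
{"method": "arm_command", "body": {
  "plan": [
    [0,0,-0.6,0,0,0,0],
    [0,0,-1.2,0,0,0,0],
    [0,0,-1.8,0,0,0,0],
    [0,0,-2.4,0,0,0,0],
    [0,0,-3,0,0,0,0],
    [0,0,-3.6,0,0,0,0],
    [0,0,-4.2,0,0,0,0],
    [0,0,-4.8,0,0,0,0]
  ]
}}

```text
t: 13.75
eef_pos: [602.0, -85.5, 166.5]
tool_rot: [0.0, 0.987, 0.163, 0.0]
force: [-3.3, 0.6, 5.2]
width: 0.298
gripper_force: 52.8
```

Request:
{"method": "arm_command", "body": {
  "plan": [
    [0,0,-0.4,0,0,0,0],
    [0,0,-0.8,0,0,0,0],
    [0,0,-1.2,0,0,0,0],
    [0,0,-1.6,0,0,0,0],
    [0,0,-2,0,0,0,0]
  ]
}}

```text
t: 14.25
eef_pos: [602.0, -85.5, 164.6]
tool_rot: [0.0, 0.987, 0.163, 0.0]
force: [-3.6, 0.3, 4.8]
width: 0.296
gripper_force: 52.8
```

Request:
{"method": "arm_command", "body": {
  "plan": [
    [0,0,-0.3,0,0,0,0],
    [0,0,-0.6,0,0,0,0],
    [0,0,-0.9,0,0,0,0],
    [0,0,-1.2,0,0,0,0]
  ]
}}

```text
t: 14.65
eef_pos: [602.0, -85.5, 163.3]
tool_rot: [0.0, 0.987, 0.163, 0.0]
force: [-3.6, 0.5, 5.4]
width: 0.299
gripper_force: 52.8
```

Request:
{"method": "arm_command", "body": {
  "plan": [
    [0,0,-0.3,0,0,0,0],
    [0,0,-0.6,0,0,0,0],
    [0,0,-0.9,0,0,0,0]
  ]
}}

```text
t: 14.95
eef_pos: [602.0, -85.5, 162.5]
tool_rot: [0.0, 0.987, 0.163, 0.0]
force: [-3.9, 0.4, 4.2]
width: 0.297
gripper_force: 52.8
```

Request:
{"method": "arm_command", "body": {
  "plan": [
    [0,0,-0.3,0,0,0,0],
    [0,0,-0.5,0,0,0,0],
    [0,0,-0.7,0,0,0,0]
  ]
}}

```text
t: 15.25
eef_pos: [602.0, -85.5, 161.8]
tool_rot: [0.0, 0.987, 0.163, 0.0]
force: [-2.5, 0.0, 5.2]
width: 0.297
gripper_force: 52.8
```

Request:
{"method": "arm_command", "body": {
  "plan": [
    [0,0,-0.2,0,0,0,0],
    [0,0,-0.4,0,0,0,0],
    [0,0,-0.6,0,0,0,0]
  ]
}}

```text
t: 15.55
eef_pos: [602.0, -85.5, 161.1]
tool_rot: [0.0, 0.987, 0.163, 0.0]
force: [-3.0, 0.6, 5.1]
width: 0.297
gripper_force: 52.8
```

Request:
{"method": "arm_command", "body": {
  "plan": [
    [0,0,-0.2,0,0,0,0],
    [0,0,-0.4,0,0,0,0],
    [0,0,-0.6,0,0,0,0]
  ]
}}

```text
t: 15.85
eef_pos: [602.0, -85.5, 160.5]
tool_rot: [0.0, 0.987, 0.163, 0.0]
force: [-4.0, -0.2, 6.0]
width: 0.296
gripper_force: 52.8
```

Request:
{"method": "arm_command", "body": {
  "plan": [
    [0,0,-0.2,0,0,0,0],
    [0,0,-0.4,0,0,0,0],
    [0,0,-0.6,0,0,0,0]
  ]
}}

```text
t: 16.15
eef_pos: [602.1, -85.5, 160.3]
tool_rot: [0.0, 0.987, 0.163, 0.0]
force: [-4.5, 1.7, 8.1]
width: 0.3
gripper_force: 53.2
```

Request:
{"method": "arm_command", "body": {
  "plan": [
    [0,0,-0.2,0,0,0,0],
    [0,0,-0.4,0,0,0,0],
    [0,0,-0.6,0,0,0,0]
  ]
}}

```text
t: 16.45
eef_pos: [602.2, -85.5, 160.2]
tool_rot: [0.0, 0.987, 0.163, 0.001]
force: [-5.6, 0.6, 12.2]
width: 0.297
gripper_force: 53.6
```

The force rise with z stalled at 160.2 means the rod has bottomed. I'll ease back to slightly above the sliding force and hold.

Request:
{"method": "arm_command", "body": {
  "plan": [
    [0,0,0.3,0,0,0,0],
    [0,0,0.45,0,0,0,0],
    [0,0,0.45,0,0,0,0]
  ]
}}

```text
t: 16.75
eef_pos: [602.2, -85.5, 160.3]
tool_rot: [0.0, 0.987, 0.163, 0.0]
force: [-3.5, 1.2, 7.2]
width: 0.297
gripper_force: 53.2
```

Request:
{"method": "arm_command", "body": {
  "plan": [
    [0,0,0,0,0,0,0],
    [0,0,0,0,0,0,0],
    [0,0,0,0,0,0,0],
    [0,0,0,0,0,0,0],
    [0,0,0,0,0,0,0],
    [0,0,0,0,0,0,0],
    [0,0,0,0,0,0,0],
    [0,0,0,0,0,0,0],
    [0,0,0,0,0,0,0],
    [0,0,0,0,0,0,0]
  ]
}}

```text
t: 17.75
eef_pos: [602.2, -85.5, 160.2]
tool_rot: [0.0, 0.987, 0.163, 0.0]
force: [-3.9, 0.2, 7.9]
width: 0.298
gripper_force: 53.2
```

Request:
{"method": "arm_command", "body": {
  "plan": [
    [0,0,0,0,0,0,0],
    [0,0,0,0,0,0,0],
    [0,0,0,0,0,0,0],
    [0,0,0,0,0,0,0],
    [0,0,0,0,0,0,0],
    [0,0,0,0,0,0,0],
    [0,0,0,0,0,0,0],
    [0,0,0,0,0,0,0],
    [0,0,0,0,0,0,0],
    [0,0,0,0,0,0,0]
  ]
}}

```text
t: 18.75
eef_pos: [602.2, -85.5, 160.2]
tool_rot: [0.0, 0.987, 0.163, 0.0]
force: [-3.3, 1.5, 7.5]
width: 0.293
gripper_force: 53.2
```

Request:
{"method": "arm_command", "body": {
  "plan": [
    [0,0,0,0,0,0,0],
    [0,0,0.5,0,0,0,0],
    [0,0,1.5,0,0,0,0],
    [0,0,4,0,0,0,0],
    [0,0,8,0,0,0,0],
    [0,0,14,0,0,0,0],
    [0,0,22,0,0,0,0],
    [0,0,32,0,0,0,0],
    [0,0,44,0,0,0,0],
    [0,0,56,0,0,0,0]
  ]
}}

```text
t: 19.75
eef_pos: [602.1, -85.6, 216.4]
tool_rot: [0.0, 0.987, 0.163, 0.0]
force: [0.1, 0.2, -1.9]
width: 0.298
gripper_force: 52.0
```

Held over 2 s at about 7.5 N and lifted. With the block's hole now bare, I'll check its location before returning.

Run:
```python
from h import *
for n in('scene','side'):
    c=cap(n); u,v=proj(c,[478.5,217.3,70]);print(n,u,v)
    x0,y0=int(u)-12,int(v)-10
    z=cloud(c)[y0:y0+20,x0:x0+24,2]; g=cv2.cvtColor(c['pixels'],cv2.COLOR_BGR2GRAY)[y0:y0+20,x0:x0+24]
    # hole pixels: back-projected surface lies below top plane though inside the block
    m=((z<63)&(z>0)).astype(np.uint8); m[:, :]*=1
    k,l,st,ce=cv2.connectedComponentsWithStats(m)
    for i in range(1,k):
        if st[i,4]>8: print(st[i],ce[i]+[x0,y0],plane(c,*(ce[i]+[x0,y0]),70).round(1))
    i=cv2.resize(c['pixels'][int(v)-40:int(v)+40,int(u)-40:int(u)+40],(400,400),interpolation=cv2.INTER_CUBIC); cv2.imwrite(f'pics/c5{n}.png',i)
cv2.imwrite('pics/c5.png',np.hstack([cv2.imread('pics/c5scene.png'),cv2.imread('pics/c5side.png')]))
```

```text
scene 362.79630905238423 183.1668924484517
[ 0  0 10  8 25] [353.32 175.32] [430.  217.5  70. ]
[10 10  5  3 12] [361.83333333 184.25      ] [480.4 211.5  70. ]
[ 0 14 11  6 40] [353.825 190.35 ] [485.7 172.8  70. ]
[18 14  6  6 20] [371.45 190.3 ] [521.2 217.2  70. ]
side 277.26899088115533 197.6760467676243
[18  0  6  7 21] [286.33333333 189.14285714] [511.8 254.5  70. ]
[ 0 14  4  6 14] [266.         204.35714286] [441.9 192.2  70. ]
[14 16 10  4 22] [284.68181818 205.18181818] [493.6 176.3  70. ]
```

View pics/c5.png

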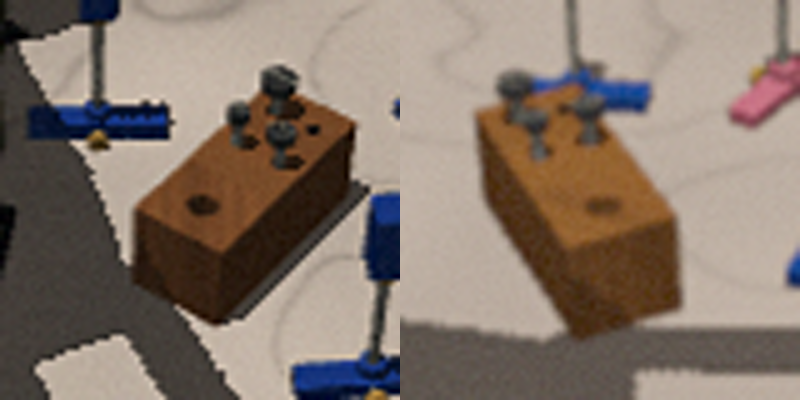

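Both views show the empty hole at crop (203,205), within 2 mm of the point where the gauge stood. I'll return to about (479, 216.5).

Request:
{"method": "arm_command", "body": {
  "plan": [
    [0,0,20,0,0,0,0],
    [-12,30,40,0,0,0,0],
    [-28,69,47,0,0,0,0],
    [-44,108,47,0,0,0,0],
    [-60,147,47,0,0,0,0],
    [-76,186,47,0,0,0,0],
    [-92,225,47,0,0,0,0],
    [-106,260,47,0,0,0,0],
    [-116,285,47,0,0,0,0],
    [-123,302,47,0,0,0,0]
  ]
}}

```text
t: 20.85
eef_pos: [477.8, 218.4, 261.8]
tool_rot: [-0.0, 0.986, 0.164, -0.0]
force: [0.8, -0.1, -1.6]
width: 0.299
gripper_force: 51.9
```

Request:
{"method": "arm_command", "body": {
  "plan": [
    [0,0,0,0,0,0,0],
    [0,0,0,0,0,0,0],
    [0,0,0,0,0,0,0]
  ]
}}

```text
t: 21.15
eef_pos: [479.2, 215.7, 261.8]
tool_rot: [0.0, 0.987, 0.163, -0.0]
force: [0.2, 0.2, -1.4]
width: 0.296
gripper_force: 52.0
```

Request:
{"method": "arm_command", "body": {
  "plan": [
    [0,0.8,-15,0,0,0,0],
    [0,0.8,-32,0,0,0,0],
    [0,0.8,-46,0,0,0,0],
    [0,0.8,-54,0,0,0,0],
    [0,0.8,-57,0,0,0,0],
    [0,0.8,-59,0,0,0,0],
    [0,0.8,-61,0,0,0,0],
    [0,0.8,-63,0,0,0,0],
    [0,0.8,-65,0,0,0,0],
    [0,0.8,-67,0,0,0,0]
  ]
}}

```text
t: 22.15
eef_pos: [479.1, 217.4, 195.1]
tool_rot: [-0.0, 0.987, 0.163, 0.0]
force: [0.8, 0.8, -1.8]
width: 0.3
gripper_force: 52.0
```

Request:
{"method": "arm_command", "body": {
  "plan": [
    [0,0,-3,0,0,0,0],
    [0,0,-6,0,0,0,0],
    [0,0,-9,0,0,0,0],
    [0,0,-12,0,0,0,0],
    [0,0,-15,0,0,0,0],
    [0,0,-18,0,0,0,0],
    [0,0,-21,0,0,0,0],
    [0,0,-24,0,0,0,0],
    [0,0,-26,0,0,0,0],
    [0,0,-27,0,0,0,0]
  ]
}}

```text
t: 23.15
eef_pos: [478.8, 217.3, 167.6]
tool_rot: [0.0, 0.987, 0.163, -0.0]
force: [0.0, 0.5, -1.9]
width: 0.303
gripper_force: 52.0
```

Request:
{"method": "arm_command", "body": {
  "plan": [
    [0,0,-1,0,0,0,0],
    [0,0,-2,0,0,0,0],
    [0,0,-3,0,0,0,0],
    [0,0,-4,0,0,0,0],
    [0,0,-4.8,0,0,0,0],
    [0,0,-5.4,0,0,0,0],
    [0,0,-5.8,0,0,0,0]
  ]
}}

```text
t: 23.85
eef_pos: [478.9, 217.3, 162.0]
tool_rot: [-0.0, 0.987, 0.163, -0.0]
force: [0.1, 0.6, -1.7]
width: 0.298
gripper_force: 52.0
```

Request:
{"method": "arm_command", "body": {
  "plan": [
    [0,0,-0.2,0,0,0,0],
    [0,0,-0.4,0,0,0,0],
    [0,0,-0.6,0,0,0,0]
  ]
}}

```text
t: 24.15
eef_pos: [479.0, 217.3, 161.5]
tool_rot: [-0.0, 0.987, 0.163, 0.0]
force: [-0.8, 0.7, -1.7]
width: 0.297
gripper_force: 52.0
```

Request:
{"method": "arm_command", "body": {
  "plan": [
    [0,0,-0.2,0,0,0,0],
    [0,0,-0.3,0,0,0,0],
    [0,0,-0.3,0,0,0,0]
  ]
}}

```text
t: 24.45
eef_pos: [478.9, 217.3, 161.2]
tool_rot: [-0.0, 0.987, 0.163, 0.0]
force: [0.8, -0.4, -2.8]
width: 0.296
gripper_force: 52.0
```

Request:
{"method": "arm_command", "body": {
  "plan": [
    [0,0,-0.2,0,0,0,0],
    [0,0,-0.4,0,0,0,0],
    [0,0,-0.4,0,0,0,0]
  ]
}}

```text
t: 24.75
eef_pos: [478.9, 217.3, 160.8]
tool_rot: [-0.0, 0.987, 0.163, -0.0]
force: [-1.5, 0.1, -1.0]
width: 0.301
gripper_force: 52.0
```

Request:
{"method": "arm_command", "body": {
  "plan": [
    [0,0,-0.2,0,0,0,0],
    [0,0,-0.3,0,0,0,0],
    [0,0,-0.3,0,0,0,0]
  ]
}}

```text
t: 25.05
eef_pos: [478.9, 217.3, 160.5]
tool_rot: [-0.0, 0.987, 0.163, -0.0]
force: [-0.2, -0.4, -2.4]
width: 0.296
gripper_force: 52.0
```

Request:
{"method": "arm_command", "body": {
  "plan": [
    [0,0,-0.2,0,0,0,0],
    [0,0,-0.2,0,0,0,0],
    [0,0,-0.2,0,0,0,0]
  ]
}}

```text
t: 25.35
eef_pos: [478.9, 217.3, 160.3]
tool_rot: [-0.0, 0.987, 0.163, 0.0]
force: [-0.4, -0.4, -1.5]
width: 0.299
gripper_force: 52.0
```

Request:
{"method": "arm_command", "body": {
  "plan": [
    [0,0,-0.2,0,0,0,0],
    [0,0,-0.2,0,0,0,0],
    [0,0,-0.2,0,0,0,0]
  ]
}}

```text
t: 25.65
eef_pos: [479.0, 217.3, 160.2]
tool_rot: [-0.0, 0.987, 0.163, 0.0]
force: [0.2, -0.9, -0.9]
width: 0.294
gripper_force: 52.2
```

The bar just touches (reading eases from -1.9 to -0.9 N). Releasing.

Request:
{"method": "arm_command", "body": {
  "plan": [
    [0,0,0,0,0,0,0],
    [0,0,0,0,0,0,0.35],
    [0,0,0,0,0,0,0.45],
    [0,0,0,0,0,0,0.7],
    [0,0,0,0,0,0,1],
    [0,0,0,0,0,0,1],
    [0,0,0,0,0,0,1],
    [0,0,0,0,0,0,1],
    [0,0,0,0,0,0,1]
  ],
  "newtons": 20
}}

```text
t: 26.55
eef_pos: [478.9, 217.3, 160.1]
tool_rot: [-0.0, 0.987, 0.163, 0.0]
force: [-0.4, 0.4, -1.4]
width: 0.996
gripper_force: 0.0
```

Request:
{"method": "arm_command", "body": {
  "plan": [
    [0,0,5,0,0,0,1],
    [0,0,15,0,0,0,1],
    [0,0,30,0,0,0,1],
    [0,0,55,0,0,0,1],
    [0,0,85,0,0,0,1],
    [0,0,120,0,0,0,1],
    [-20,-20,150,0,0,0,1],
    [-50,-35,180,0,0,0,1],
    [-62,-35,190,0,0,0,1],
    [-62,-35,190,0,0,0,1]
  ]
}}

```text
t: 27.55
eef_pos: [417.0, 182.7, 353.9]
tool_rot: [-0.001, 0.987, 0.163, 0.003]
force: [1.1, -0.6, 0.2]
width: 0.998
gripper_force: 0.0
```

Run:
```python
from h import *
c=cap('wrist','w6.png');s=c['s'];print(s['t'],s['eef_pos'],s['width'],s['force'])
P=cloud(c)
near=(abs(P[...,0]-480)<70)&(abs(P[...,1]-213)<70)
for nm,zl in (('htop',(180,200)),('bar',(78,92))):
    m=near&(P[...,2]>zl[0])&(P[...,2]<zl[1]); Q=P[m]
    if len(Q)>20: print(nm,len(Q),np.median(Q[:,2]),cv2.minAreaRect(Q[:,:2].astype(np.float32)))
a=cap('scene');b=cap('side')
i=np.hstack([cv2.resize(x,(400,400),interpolation=cv2.INTER_CUBIC) for x in (b['pixels'][110:230,220:340],a['pixels'][100:220,300:420])]);cv2.imwrite('pics/c6.png',i)
```

```text
27.55 [417.03030474 182.65540645 353.93080861] 0.997992597892284 [ 1.10167344 -0.63001643  0.18767103]
htop 962 190.01414785080667 ((478.73486328125, 216.78280639648438), (25.344390869140625, 25.626447677612305), 18.670806884765625)
bar 1118 84.94847812518373 ((476.5284423828125, 222.681396484375), (99.71239471435547, 33.567543029785156), 18.71673583984375)
```

View pics/c6.png

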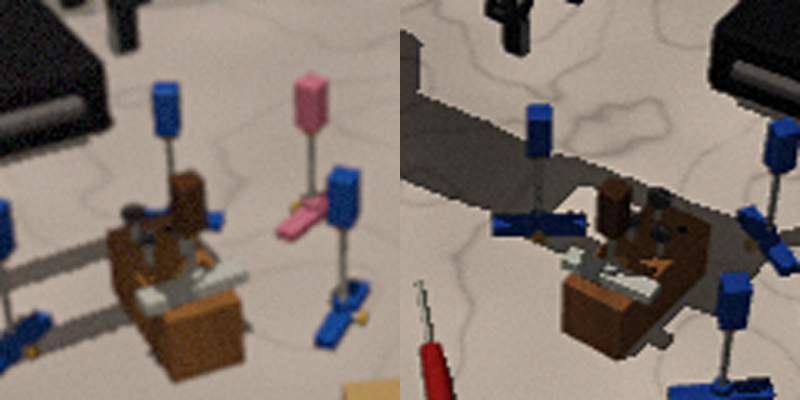

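The gauge stands back in its hole, bar flat at the same height as before (84.9). The handle top is 25.3 mm lower, which matches the 25.2 mm slide measured on the leg, so the setting kept. Handing in.

```bash
python3 -c "
from rig import ctrl
print(ctrl.hand_in())"
```

```text
the job is handed in; nothing more can be done
None
```

The foot-rail hole measures about 41 mm deep; I held the gauge bottomed for over 2 s at about 7.5 N, stood it back in the bit block with its setting kept, and handed the job in at about 28 s.

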